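# Load the eyelet feeder with a brass cartridge

## Task

Load the green eyelet feeder with brass eyelets: squeeze the two blue tabs to unclip the dust cover and stand it upright on the cork pad, then lay the yellow-finned cartridge on the bed and slide it into the channel, fully home, until the spring catch clicks in behind its shoulder. Only then throw the red feed lever all the way over. Do not drop the cover or the cartridge, leave everything else where it is, and let go of everything at the end.

Things in the scene. Friction and masses are not known exactly. Their poses are not given: they have to be found in the camera images.
- feeder: Fixed green bench machine, 275 x 180 x 112 mm. Origin on the bench, z up; +x runs along the channel from the open bed to the closed head, +y is the catch side, -y the lever side. In its frame (mm): steel bed top at z 40, flat and open from x -150 to -52, y -55 to 55. Head x 74 to 125, y -46 to 46, top z 112. A cartridge is home with its centre at x 49 to 52, y within 2.
- channel_mouth (a point): Point on the feeder's bed between the two flared guides (60 mm apart at their mouth, 10 mm nearer the open bed), at feeder x -40, y 0, z 40 mm; axes as the feeder's. The guides lead into a channel 44 mm wide between aluminium rails from feeder x -30 on, rail tops 14 mm above the bed.
- seat (a point): Point on the bed under the centre of a cartridge that is home: feeder x 50, y 0, z 40 mm; axes as the feeder's. There the cartridge points along +x and its nose is under the head's roof (29 mm above the bed, from feeder x 74 on), the stop wall at feeder x 97.
- catch (a joint): Spring catch: dark leaf with orange end, 52 mm long, in a gap of the +y rail, hinged at feeder x 8, y 29 mm, slanting inward to its end at x 58, y 14. 0 rad at rest; a cartridge sliding to +x pushes it out to 0.1 to 0.2 rad (5 to 12 N along the slide), and it springs back to 0 behind the shoulder once the cartridge's centre passes feeder x 48.5 mm. It works by itself.
- feed_lever (a joint): Feed lever: steel rod with a red ball (26 mm diameter), pivot along feeder y at feeder x 20, y -90, z 62 mm, ball centre 80 mm from it. 0 rad: leans 0.5 rad towards feeder -x; 1.0 rad (end stop): leans 0.5 rad towards +x. Starts at 0 to 0.15, stays where it is left; about 1 N at the ball moves it.
- feed_lever_tip (a point): Centre of the lever's red ball, 132 mm above the bench with the lever at either end, 142 mm when upright.
- cover_grip (a point): Point midway between the two upright blue tabs of the loose dust cover (110 g), 42 mm above its lowest edge and 14 mm below the tabs' tops. Tabs 20 mm wide (x), outer faces at y +19 and -19 mm. Clipped on, this point is at feeder x -5, y 0, z 82.5 mm, axes along the feeder's. Squeezing both tabs fully in (26 mm apart) frees the hooks at their feet; then lift straight up 50 mm.
- cover_plate (a point): Centre of the top of the cover's clear plate, 80 (x) x 58 (y) x 4 mm, 17.5 mm above the cover's lowest edge. The plate rests on the rails when clipped on. Set down, the cover stands on the grey skirts under its x ends, this point 17.5 mm above the surface. Released, the tabs spring out again.
- tab_left (a joint): Travel of the +y tab: 0 out, 0.006 m fully squeezed in; spring 1 N at rest to 3 N fully in.
- tab_right (a joint): Travel of the -y tab, likewise.
- pad: Fixed cork pad, 160 (x) x 140 (y) x 5 mm, on the bench; origin at the centre of its underside, its top 5 mm above. The cover is to stand here.
- cart_brass_center (a point): Centre, half-way up (31 mm above the underside), of the cartridge with the YELLOW fin and brass eyelets: loose, 200 to 350 g, 90 (x) x 40 (y) x 62 mm. +x points to its nose. Body 26 mm high: nose block x 10 to 45, y -20 to 20; narrower waist x -45 to 10, y -20 to 9, leaving a shoulder at x 10 on the +y side for the catch. Starts on the bench, nose roughly away from the robot.
- cart_brass_fin (a point): Middle of the brass cartridge's yellow grip fin: 12 mm behind its centre, 44 mm above its underside. Fin 44 mm long (x), 14 mm thick (y), 36 mm high (26 to 62 mm above the underside); axes as the cartridge's.
- cart_black_center (a point): Centre of the other cartridge, same shape, with a BLACK fin and dark eyelets: not wanted, leave it. It may lie in either of the two places.
- glue_jar: Glass jar with black lid, 68 mm diameter, 120 mm high; origin under its centre. Bystander.
- spray_bottle: White and blue spray bottle, 66 mm diameter, 185 mm high; origin under its centre. Bystander.
- iron_weight: Black iron weight, 48 mm diameter, 64 mm high; origin under its centre. Bystander.
- wax_tin: Red round tin, 64 mm diameter, 22 mm high; origin under its centre. Bystander.
- shoe_last: Wooden shoe last, about 190 mm long, 90 mm high. Bystander.
- awl: Awl with a handle, lying to the right. Bystander.

How it is judged:
By the outcome, as a careful person would: the job done as asked, in the order asked, and still so for the second after the job is handed in, with the robot touching nothing.
It also fails if it takes over 69 s, if anything falls off the work surface, if the arm or the gripper's body presses on something with over 40 N, if the wrist force passes 120 N, or if a joint passes its speed limit or range.

## Robot

A 7-joint arm with a two-finger parallel gripper is mounted at the origin on the work surface. World frame = base frame: x ahead of the robot, y to its left, z up, the work surface at z = 0. Lengths are in m, angles in rad, forces in N, time in s.
With the tool pointing down it reaches from about 0.4 to 0.875 m from the base axis. Payload 19.3 kg.
Tool frame: the origin (TCP) lies where the fingers leave the gripper's body, on its centre line; the fingertips stand bot.tip_reach ahead of it and the grasp point (between the pads) lies 54 mm ahead of it (bot.tip_reach is the distance from the TCP to the fingertips, in m); z points along the fingers, y is the line along which they close (so a half turn about z gives the same grasp; the last joint's range is limited). The gripper opens to 85 mm and grips with 20 to 120 N. Pads are 22 mm wide; open, the fingers measure 114 mm over their backs; the gripper's body (76 mm by 85 mm) begins 54 mm behind the grasp point. The pads swing forward as they close: fully open they stand 13 mm farther back than shut.
Start: joints at [-1.372, 0.521, -0.036, 1.599, 0.021, 1.021, -0.113], TCP at [0.166, 0.603, 0.304] pointing down, gripper open.
Joint ranges: [-2.91, 2.91], [-0.3, 2.13], [-1.5, 1.42], [0.17, 2.43], [-1.26, 4.41], [0.16, 1.93], [-2.52, 2.52]. Speed limits (rad/s): [1.89, 1.89, 2.39, 2.39, 3.01, 3.01, 3.01].

## Interface

Orientations are given as [roll, pitch, yaw] about the fixed x, y, z axes, in that order (R = Rz(yaw) Ry(pitch) Rx(roll)).
In Python, from workcell import bot gives the robot as it stands. The module is installed in compiled form; this text tells all that it offers.
- The arm moves only by the shell command python3 -m jog 'ROWS' [FORCE]. ROWS is JSON, a list that holds one entry, the list of rows, each a list of 7 numbers: the shift along the tool's x, y, z in mm, then the turn, a rotation vector about the tool's x, y, z in rad, then the opening, from 0 (shut) to 1 (fully open). In form: [[[tx, ty, tz, wx, wy, wz, fingers], ...]]. A call has 1 to 5 rows; each row shifts and turns the commanded pose from where the row before left it, along the tool's axes as they then stand; what a row does not reach is not made up. A row lasts 1/10 s, in which the tool goes at most 50 mm and 8.59 degrees, less where a joint would pass 70% of its speed; a pose out of reach is approached as far as the arm can. A call is refused whole if a number of a shift passes 50 or a number of a turn 0.15, either way. A call with a gripper value outside its range is refused whole. The fingers move at their own pace and stop on an object; FORCE is the grip in N (left out, the last holds). Time passes only in rows, so rows that do not move let the fingers close. It gives the time, the measured TCP pose, the force, the opening and the grip force at its end, in the units of the state.
- bot.observe(): the state, without advancing time (a new reading comes with each control period).
- bot.grab_frame(name): name is "scene" or "top" or "wrist"; returns a dict with "img" (420x560x3 uint8, red, green, blue), "intrinsics" (3x3 intrinsics, pixels), "R" (3x3) and "t" (3): a world point X has camera coordinates R X + t; the wrist camera has in their place "tool_from_camera" (4x4, takes a point from camera to tool coordinates, whose origin is the TCP and whose axes are the flange's). Camera axes: x right, y down, z forward; pixel columns grow to the right and rows downward; lengths in m; the calibration is good to about 2 mm. A picture is of the moment at which its call begins: read the wrist's pose just before it. There is no depth.
- bot.job_done(): hands the job in; it is judged then, once.
Trained networks look in a picture, given as the dict that the camera call returned (one of the last four; its "shot" number tells which), for a name from the list of things; names that differ only in an ending like _2 or _b are one class to them, and where a whole thing is asked for, a point or a joint stands for the part that bears it (a point fixed in the world has none). Each returns a list of dicts, best first, with "conf" (0 to 1); they miss things now and then, are a little off and sometimes report something else, mostly with a low value. They report only what shows in the picture. A call takes as long as a camera call.
- bot.trace(query, picture): "region" (420x560 bool, what is visible of it).
- bot.spot_point(query, picture): "xyz" ([x, y, z] in m, in world coordinates, good to about 4 mm: a listed point, or the origin of a listed thing).
The state is a dict: "clock": time; "qpos": joint angles; "qd": joint speeds; "joint_efforts": joint torques, N m; "position": TCP position; "tool_rot": TCP orientation; "force": force on the tool from outside, world axes, zero at the start; "moment": the same for the moment, N m; "grip_width": finger opening in m; "finger_force": force on a finger pad.
Only numpy, scipy, OpenCV 4.12 (cv2) and the standard library are available. Lean on these libraries where they do the work, as an engineer would, in place of code of your own. Each camera call takes 0.05 s, during which the arm holds its last target. There are 200 camera calls.

## Working session

There is one attempt and no reset: what is moved stays moved. The work goes in short steps, Python scripts to look and compute and a shell command to move; the robot and the scene stay as the last step left them, time stands still between calls to the robot, and variables do not carry over. Pictures are saved under pics/ and viewed, at most 11 in all, crops included, and the job is handed in when it is done.

```bash
mkdir -p pics; cat > h.py <<'E'
import numpy as np, cv2
from workcell import bot
def save(p,n): cv2.imwrite('pics/'+n,p['img'][:,:,::-1])
def spots(p,names):
    for n in names:
        r=bot.spot_point(n,p)
        print(n,[(np.round(np.array(a['xyz'])*1000,1).tolist(),round(a['conf'],2)) for a in r[:2]])
E
python3 - <<'E'
from h import *
s=bot.observe(); print(s, bot.tip_reach)
for c in ['scene','top']:
    p=bot.grab_frame(c); save(p,c+'0.png'); print(c)
    spots(p,['feeder','channel_mouth','seat','feed_lever_tip','cover_grip','cover_plate','pad','cart_brass_center','cart_brass_fin','cart_black_center','glue_jar','spray_bottle','iron_weight','wax_tin','shoe_last','awl'])
print(bot.observe()['clock'])
E
```

```text
{'clock': 0.0, 'qpos': array([-1.37217957,  0.52200097, -0.03632626,  1.6000251 ,  0.0211942 ,
        1.0211212 , -0.11278129]), 'qd': array([-7.31012889e-05, -6.58333161e-04, -8.12587756e-05,  1.18505777e-03,
       -1.16593490e-03, -4.73811868e-05,  1.71818802e-03]), 'joint_efforts': array([-3.22353044e-03, -9.27132368e+01,  1.97840877e+00, -3.69943464e+01,
        1.77058449e-02,  8.06718715e-03, -1.64806596e-05]), 'position': array([0.16595318, 0.60228357, 0.30332771]), 'tool_rot': array([-3.14042565e+00,  8.08508921e-05,  2.87278097e+00]), 'force': array([ 0.10089027, -0.18200822, -0.28256423]), 'moment': array([ 0.0183509 ,  0.0300542 , -0.00265986]), 'finger_force': 0.0, 'grip_width': 0.08535625798907973} 0.0726
scene
feeder [([614.9, 29.9, -0.9], 0.84)]
channel_mouth [([577.3, 23.2, 39.9], 0.77)]
seat [([663.1, 29.0, 38.5], 0.91)]
feed_lever_tip [([611.7, -61.3, 134.0], 0.66)]
cover_grip [([607.8, 28.1, 82.6], 0.67)]
cover_plate [([612.4, 28.0, 58.1], 0.96), ([587.4, -310.6, 26.9], 0.18)]
pad [([722.2, 277.5, -0.4], 0.74), ([607.5, 25.8, 85.5], 0.31)]
cart_brass_center [([72
[... 642 characters left out ...]
 31.8, 41.2], 0.81)]
feed_lever_tip [([609.3, -62.0, 136.4], 0.62)]
cover_grip [([608.3, 24.8, 83.6], 0.63), ([450.0, -322.7, 32.5], 0.5)]
cover_plate [([608.5, 27.4, 57.8], 0.93)]
pad [([539.7, 311.7, -2.2], 0.78)]
cart_brass_center [([450.2, -322.8, 32.1], 0.87), ([345.1, 183.6, -4.0], 0.38)]
cart_brass_fin [([433.7, -319.2, 45.0], 0.68)]
cart_black_center [([597.0, -309.2, 29.6], 0.7), ([437.2, -317.4, 44.1], 0.3)]
glue_jar [([656.8, 459.4, 3.5], 0.77)]
spray_bottle [([499.6, 535.6, -1.1], 0.98), ([610.8, -61.9, 135.1], 0.54)]
iron_weight []
wax_tin [([345.6, 184.9, -5.2], 0.5)]
shoe_last [([615.1, -487.9, -1.4], 0.83), ([344.2, 187.2, -3.3], 0.65)]
awl [([408.7, -437.0, -0.2], 0.53)]
1.7
```

View pics/top0.png

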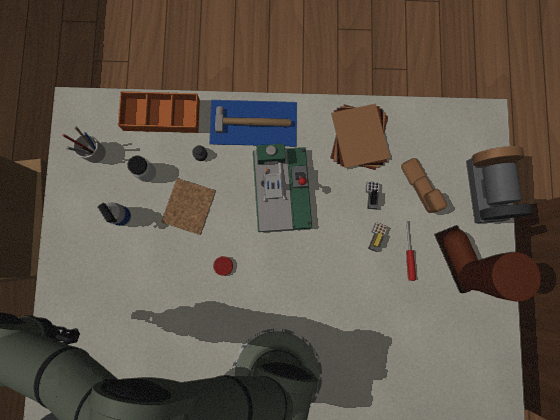

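View pics/scene0.png

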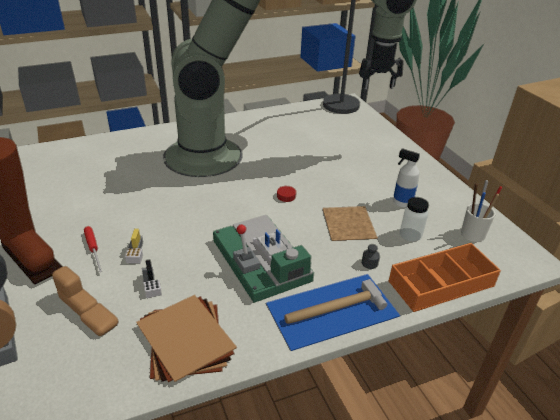

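The top view shows the feeder at about (285,185), pad at (190,206), yellow-fin cartridge at (378,236) and black one at (374,195). The scene view confirms this, with the iron weight at (371,257) just beyond the pad. I'll go above the feeder for a wrist view.

```bash
python3 -m jog '[[[0,0,0,0,0,-0.135,1],[0,0,0,0,0,-0.135,1],[-27,-36,-3,0,0,0,1],[-27,-36,-3,0,0,0,1],[-27,-36,-3,0,0,0,1]]]' && python3 -m jog '[[[-27,-36,-3,0,0,0,1],[-27,-36,-3,0,0,0,1],[-27,-36,-3,0,0,0,1],[-27,-36,-3,0,0,0,1],[-27,-36,-3,0,0,0,1]]]' && python3 -m jog '[[[-27,-36,-3,0,0,0,1],[-27,-36,-3,0,0,0,1],[-27,-36,-3,0,0,0,1],[-27,-36,-3,0,0,0,1],[-27,-36,-3,0,0,0,1]]]' && python3 -m jog '[[[-27,-36,-3,0,0,0,1],[-27,-36,-3,0,0,0,1],[-27,-36,-3,0,0,0,1],[0,0,0,0,0,0,1]]]'
cat >> h.py <<'E'
from scipy.spatial.transform import Rotation as Ro
def wrist():
    s=bot.observe(); p=bot.grab_frame('wrist')
    T=np.eye(4); T[:3,:3]=Ro.from_euler('xyz',s['tool_rot']).as_matrix(); T[:3,3]=s['position']
    return p,T@p['tool_from_camera']
def proj(p,W,X):
    X=np.atleast_2d(X)/1000; C=(X-W[:3,3])@W[:3,:3]; u=C@p['intrinsics'].T; return u[:,:2]/u[:,2:]
def ray(p,W,uv,z):
    "pixels -> world mm at height z mm"
    uv=np.atleast_2d(np.array(uv,float)); d=np.c_[uv,np.ones(len(uv))]@np.linalg.inv(p['intrinsics']).T@W[:3,:3].T
    o=W[:3,3]*1000; return o+d*((z-o[2])/d[:,2])[:,None]
def camW(p):
    W=np.eye(4); W[:3,:3]=p['R'].T; W[:3,3]=-p['R'].T@p['t']; return W
def st():
    s=bot.observe(); print('t',round(s['clock'],2),'pos',np.round(s['position']*1000,1),'rot',np.round(s['tool_rot'],3),'F',np.round(s['force'],1),'w',round(s['grip_width']*1000,1),'ff',round(s['finger_force'],1))
E
python3 - <<'E'
from h import *
p,W=wrist(); save(p,'w1.png'); st(); print(p['tool_from_camera'],p['intrinsics'])
spots(p,['feeder','channel_mouth','seat','feed_lever_tip','cover_grip','cover_plate'])
E
```

```text
clock: 2.2
position: [0.2479, 0.4932, 0.3129]
tool_rot: [-3.141, 0.0, -3.14]
force: [1.3, 0.4, 0.2]
grip_width: 0.0852
finger_force: 0.0
clock: 2.7
position: [0.3832, 0.3132, 0.3283]
tool_rot: [3.141, 0.0, -3.14]
force: [0.6, 0.4, -0.8]
grip_width: 0.0853
finger_force: 0.0
clock: 3.2
position: [0.5184, 0.1333, 0.3433]
tool_rot: [3.141, 0.0, -3.14]
force: [-0.6, 0.6, -0.1]
grip_width: 0.0855
finger_force: 0.0
clock: 3.6
position: [0.6008, 0.0214, 0.3519]
tool_rot: [-3.139, 0.001, 3.136]
force: [0.3, 0.8, 0.0]
grip_width: 0.0855
finger_force: 0.0
t 3.65 pos [599.6  24.3 351.6] rot [-3.141  0.     3.139] F [-0.   1.3  0.3] w 85.3 ff 0.0
[[-4.14256795e-04 -9.65587253e-01 -2.60078999e-01  6.61638510e-02]
 [ 9.99999804e-01 -2.78154383e-04 -5.60115920e-04 -4.32060138e-04]
 [ 4.68498679e-04 -2.60079181e-01  9.65587179e-01 -7.02240305e-02]
 [ 0.00000000e+00  0.00000000e+00  0.00000000e+00  1.00000000e+00]] [[350.13100468   0.         280.0292777 ]
 [  0.         350.13100468 212.57581631]
 [  0.           0.           1.        ]]
feeder []
channel_mouth [([578.2, 21.8, 41.4], 0.95)]
seat [([665.5, 33.3, 41.9], 0.84)]
feed_lever_tip [([609.7, -62.6, 135.8], 0.87)]
cover_grip [([606.9, 27.0, 84.3], 0.65)]
cover_plate [([608.6, 25.1, 59.4], 0.55)]
```

View pics/w1.png

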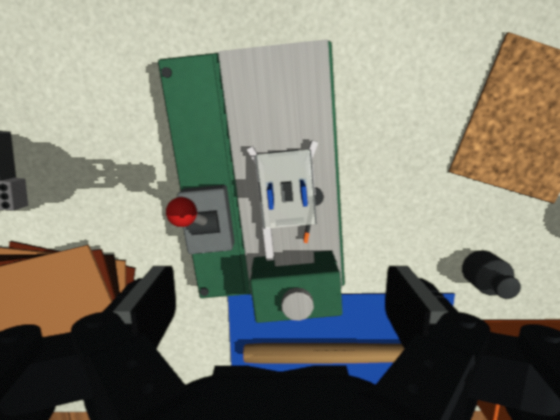

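The wrist view shows the feeder slightly rotated: bed's +y edge from (331,41) to (343,285), cover with blue tabs at (269,195)/(305,193), ball at (182,211), head front edge at about y 255. I'll compute the yaw from those edges, and check it with tab centroids and the pad edges.

```bash
python3 - <<'E'
from h import *
p,W=wrist(); im=p['img']
print(ray(p,W,[[331,41],[342,262],[219,55]],40).round(1))
a=ray(p,W,[[160,63],[202,297]],40); print(a.round(1))
# blue tabs, tops z=96.5
hsv=cv2.cvtColor(im,cv2.COLOR_RGB2HSV); m=cv2.inRange(hsv,(105,120,60),(130,255,255)); m[250:]=0
n,l,s,c=cv2.connectedComponentsWithStats(m)
for i in range(1,n):
    if s[i,4]>30: print(s[i],c[i],ray(p,W,c[i],90).round(1))
# steel bed right edge: fit via green strip -> line fit
h=hsv
g=cv2.inRange(hsv,(60,80,20),(95,255,200))
def line(rows,lo,hi,last):
    P=[]
    for r in rows:
        x=np.where(g[r,lo:hi])[0]
        if len(x): P.append([lo+(x[-1] if last else x[0]),r])
    P=np.array(P,float)
    vx,vy,x0,y0=cv2.fitLine(P.astype(np.float32),cv2.DIST_HUBER,0,.01,.01).ravel()
    q=[[x0+vx/vy*(r-y0),r] for r in (rows[0],rows[-1])]
    return q
for nm,a in dict(R=(range(50,240),320,352,True),L=(range(75,180),150,215,False),M=(range(70,150),200,240,True)).items():
    q=line(*a); X=ray(p,W,q,40); d=X[1]-X[0]; print(nm,np.round(q,1).tolist(),X.round(1).tolist(),np.arctan2(d[1],d[0]))
for c in ['top','scene']:
    P=bot.grab_frame(c); r=bot.trace('pad',P)
    for rr in r[:2]:
        M=rr['region'].astype(np.uint8); ct=max(cv2.findContours(M,0,1)[0],key=cv2.contourArea).reshape(-1,2)
        G=ray(P,camW(P),ct,5)[:,:2].astype(np.float32); print(c,'pad',rr['conf'],cv2.minAreaRect(G))
E
```

```text
[[457.5  78.1  40. ]
 [695.1 100.6  40. ]
 [470.7 -34.3  40. ]]
[[478.3 -94.4  40. ]
 [741.1 -66.5  40. ]]
[294 184   5  25  95] [295.97894737 197.13684211] [[606.1  43.1  90. ]]
[260 187   6  25 120] [262.60833333 199.275     ] [[608.3  10.6  90. ]]
R [[323.4, 50.0], [333.2, 239.0]] [[465.8, 70.9, 40.0], [666.6, 89.1, 40.0]] 0.09047105571772374
L [[154.3, 75.0], [172.1, 179.0]] [[489.7, -101.2, 40.0], [597.1, -91.4, 40.0]] 0.0910791401026363
M [[211.8, 70.0], [222.2, 149.0]] [[484.8, -42.2, 40.0], [564.3, -34.9, 40.0]] 0.09215827351069758
top pad 0.64 ((542.5650634765625, 313.6434326171875), (141.51808166503906, 157.16915893554688), 72.94204711914062)
scene pad 0.74 ((545.8880615234375, 307.6520080566406), (142.18431091308594, 162.54063415527344), 73.65679931640625)
scene pad 0.53 ((503.4980163574219, -24.622596740722656), (27.432884216308594, 132.2817840576172), 72.72997283935547)
```

```bash
python3 -m jog '[[[-9,0,40,0,0,-0.093,1],[0,0,40,0,0,0,1],[0,0,40,0,0,0,1],[0,0,0,0,0,0,1],[0,0,0,0,0,0,1]]]'; python3 - <<'E'
from h import *
p,W=wrist(); st(); save(p,'w2.png')
spots(p,['channel_mouth','seat','feed_lever_tip','cover_grip','cover_plate'])
hsv=cv2.cvtColor(p['img'],cv2.COLOR_RGB2HSV); m=cv2.inRange(hsv,(105,120,60),(130,255,255)); m[300:]=0
n,l,s,c=cv2.connectedComponentsWithStats(m)
for i in range(1,n):
    if s[i,4]>30: print(s[i],c[i],ray(p,W,c[i],90).round(1))
E
```

```text
clock: 4.7
position: [0.6079, 0.0271, 0.2327]
tool_rot: [-3.141, -0.0, -3.048]
force: [1.0, 0.3, 1.4]
grip_width: 0.0852
finger_force: 0.0
t 4.75 pos [608.4  27.1 233.8] rot [-3.142e+00  2.000e-03 -3.048e+00] F [0.5 0.6 0.5] w 85.3 ff 0.0
channel_mouth [([579.4, 22.3, 45.1], 0.63)]
seat [([661.8, 31.1, 38.1], 0.74)]
feed_lever_tip [([607.8, -61.1, 133.6], 0.59)]
cover_grip []
cover_plate [([609.6, 24.6, 59.8], 0.85), ([726.6, 276.5, -0.6], 0.62)]
[251 202   9  42 323] [255.00619195 222.9504644 ] [[607.4  10.5  90. ]]
[301 202  10  42 317] [305.80757098 223.92113565] [[605.   42.7  90. ]]
```

View pics/w2.png

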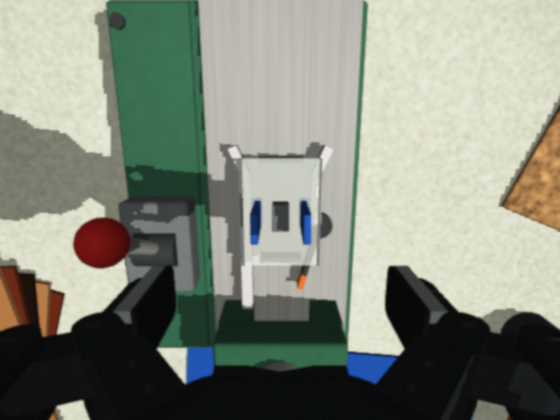

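Tabs sit symmetric about column 280 (255/306) and the feeder is square in view, so the tool is aligned. Next: descend, squeeze, lift 60 mm.

```bash
python3 -m jog '[[[0,0,40,0,0,0,1],[0,0,40,0,0,0,1],[0,0,17,0,0,0,1],[0,0,0,0,0,0,1],[0,0,0,0,0,0,1]]]' 25; python3 -m jog '[[[0,0,0,0,0,0,0.4],[0,0,0,0,0,0,0],[0,0,0,0,0,0,0],[0,0,0,0,0,0,0],[0,0,0,0,0,0,0]]]' 25;  python3 -m jog '[[[0,0,0,0,0,0,0],[0,0,0,0,0,0,0],[0,0,0,0,0,0,0],[0,0,0,0,0,0,0],[0,0,0,0,0,0,0]]]' 25
```

```text
clock: 5.5
position: [0.6081, 0.027, 0.1359]
tool_rot: [-3.142, 0.001, -3.047]
force: [1.2, -1.0, -0.1]
grip_width: 0.0853
finger_force: 0.0
clock: 6.0
position: [0.608, 0.0271, 0.1358]
tool_rot: [3.142, 0.001, -3.048]
force: [-2.3, 0.3, 10.6]
grip_width: 0.0237
finger_force: 24.0
clock: 6.5
position: [0.608, 0.0271, 0.1358]
tool_rot: [3.142, 0.001, -3.048]
force: [-2.3, -1.1, 12.1]
grip_width: 0.0237
finger_force: 24.2
```

```bash
python3 -m jog '[[[0,0,-4,0,0,0,0],[0,0,-4,0,0,0,0],[0,0,0,0,0,0,0]]]'; python3 - <<'E'
from h import *
p,W=wrist(); st(); save(p,'w3.png')
E
```

```text
clock: 6.8
position: [0.6078, 0.0271, 0.1434]
tool_rot: [-3.142, 0.001, -3.047]
force: [0.4, 0.3, -0.5]
grip_width: 0.0239
finger_force: 25.6
t 6.85 pos [607.8  27.1 143.2] rot [-3.142  0.    -3.047] F [ 1.1 -0.1 -1.1] w 23.4 ff 25.6
```

View pics/w3.png

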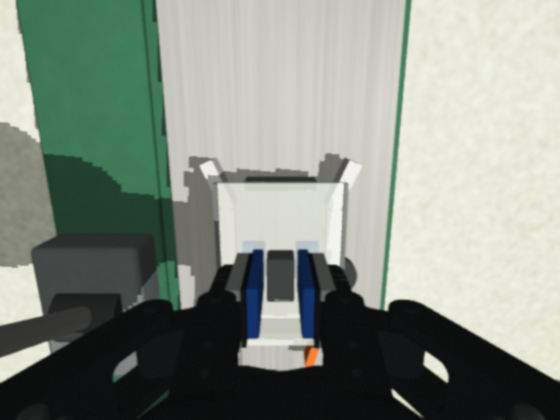

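Cover is held level between the pads and free of the rails (blue tabs at (255,293)/(305,293)). Lift and carry to the pad.

```bash
python3 -m jog '[[[0,0,-10,0,0,0,0],[0,0,-20,0,0,0,0],[0,0,-25,0,0,0,0],[0,0,-15,0,0,0,0],[2,15,0,0,0,0,0]]]' && python3 -m jog '[[[4,30,0,0,0,0,0],[4,30,0,0,0,0,0],[4,30,0,0,0,0,0],[4,30,0,0,0,0,0],[4,30,0,0,0,0,0]]]' && python3 -m jog '[[[4,30,0,0,0,0,0],[4,30,0,0,0,0,0],[4,30,0,0,0,0,0],[3,24,0,0,0,0,0],[1,10,0,0,0,0,0]]]' && python3 -m jog '[[[0,0,0,0,0,0,0],[0,0,0,0,0,0,0]]]'; python3 - <<'E'
from h import *
p=bot.grab_frame('scene'); st(); save(p,'s4.png'); spots(p,['cover_plate','cover_grip','pad'])
E
```

```text
clock: 7.35
position: [0.6053, 0.0403, 0.2152]
tool_rot: [-3.141, 0.003, -3.05]
force: [0.1, 0.3, -1.9]
grip_width: 0.0237
finger_force: 25.6
clock: 7.85
position: [0.5691, 0.1914, 0.2121]
tool_rot: [3.142, -0.001, -3.047]
force: [0.6, 0.3, -1.6]
grip_width: 0.0236
finger_force: 25.6
clock: 8.35
position: [0.5407, 0.3145, 0.212]
tool_rot: [3.141, -0.001, -3.044]
force: [-0.1, 0.5, -1.5]
grip_width: 0.0236
finger_force: 25.6
clock: 8.55
position: [0.5427, 0.3102, 0.2125]
tool_rot: [-3.141, -0.0, -3.048]
force: [0.5, 0.6, -1.0]
grip_width: 0.0235
finger_force: 25.6
t 8.6 pos [543.  309.8 212.6] rot [-3.141 -0.    -3.049] F [-0.6 -0.1 -1.3] w 23.7 ff 25.6
cover_plate [([576.2, 21.7, 39.1], 0.29)]
cover_grip [([543.5, 307.9, 160.0], 0.69)]
pad [([546.6, 315.2, -1.5], 0.58), ([589.3, -310.5, 28.5], 0.28)]
```

View pics/s4.png

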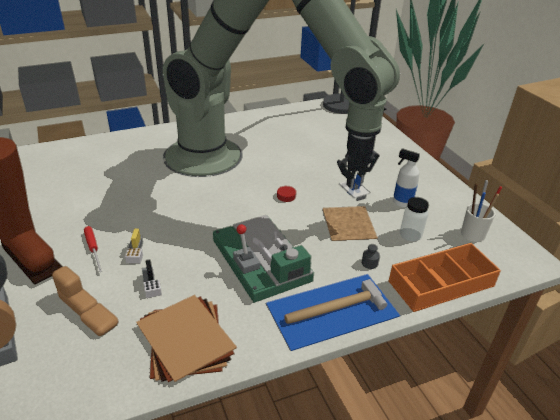

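Cover is held at (357,188), upright, above the pad. Lower it gently.

```bash
python3 -m jog '[[[0,0,30,0,0,0,0],[0,0,40,0,0,0,0],[0,0,25,0,0,0,0],[0,0,10,0,0,0,0],[0,0,2,0,0,0,0]]]' && python3 -m jog '[[[0,0,2,0,0,0,0],[0,0,0,0,0,0,0],[0,0,0,0,0,0,0]]]'
```

```text
clock: 9.25
position: [0.5427, 0.3106, 0.1052]
tool_rot: [-3.141, -0.001, -3.048]
force: [-0.1, -0.4, -0.7]
grip_width: 0.0237
finger_force: 25.6
clock: 9.55
position: [0.5431, 0.3114, 0.105]
tool_rot: [3.141, 0.001, -3.048]
force: [0.1, 0.4, -1.5]
grip_width: 0.0236
finger_force: 25.6
```

```bash
for i in 1 2; do :; done; python3 -m jog '[[[0,0,1.5,0,0,0,0],[0,0,0,0,0,0,0]]]'; python3 -m jog '[[[0,0,1.5,0,0,0,0],[0,0,0,0,0,0,0]]]'; python3 -m jog '[[[0,0,1,0,0,0,0],[0,0,0,0,0,0,0]]]'
```

```text
clock: 9.75
position: [0.5427, 0.3113, 0.1026]
tool_rot: [3.141, 0.0, -3.047]
force: [0.6, 0.1, -1.5]
grip_width: 0.0236
finger_force: 25.6
clock: 9.95
position: [0.5426, 0.3112, 0.1008]
tool_rot: [-3.141, -0.0, -3.047]
force: [0.7, 0.1, -1.4]
grip_width: 0.0237
finger_force: 25.6
clock: 10.15
position: [0.5427, 0.3112, 0.1003]
tool_rot: [3.142, 0.0, -3.047]
force: [-2.2, -1.3, 7.8]
grip_width: 0.0239
finger_force: 26.9
```

```bash
python3 -m jog '[[[0,0,0,0,0,0,0.4],[0,0,0,0,0,0,0.6],[0,0,0,0,0,0,1],[0,0,0,0,0,0,1],[0,0,0,0,0,0,1]]]' && python3 -m jog '[[[0,0,-20,0,0,0,1],[0,0,-30,0,0,0,1],[0,0,-40,0,0,0,1],[0,0,-40,0,0,0,1],[0,0,-40,0,0,0,1]]]' &&  python3 -m jog '[[[0,0,-40,0,0,0,1],[0,0,0,0,0,0,1]]]'; python3 - <<'E'
from h import *
p,W=wrist(); st(); save(p,'w5.png'); spots(p,['cover_plate','cover_grip','pad'])
P=bot.grab_frame('top'); C=camW(P)
spots(P,['cart_brass_center','cart_brass_fin','cart_black_center'])
for q in ['cart_brass_center']:
    for rr in bot.trace(q,P)[:2]:
        M=rr['region'].astype(np.uint8); ct=max(cv2.findContours(M,0,1)[0],key=cv2.contourArea).reshape(-1,2)
        print(q,rr['conf'],cv2.minAreaRect(ray(P,C,ct,26)[:,:2].astype(np.float32)))
E
```

```text
clock: 10.65
position: [0.5427, 0.3112, 0.0999]
tool_rot: [-3.142, 0.0, -3.047]
force: [-0.4, 0.3, 0.2]
grip_width: 0.0855
finger_force: 0.0
clock: 11.15
position: [0.5425, 0.311, 0.2716]
tool_rot: [-3.142, -0.0, -3.047]
force: [0.5, -0.3, -0.0]
grip_width: 0.0854
finger_force: 0.0
clock: 11.35
position: [0.5441, 0.3119, 0.3153]
tool_rot: [3.138, 0.007, -3.048]
force: [0.2, 0.2, -0.0]
grip_width: 0.0855
finger_force: 0.0
t 11.4 pos [543.4 311.5 312.5] rot [ 3.139  0.004 -3.048] F [-0.1 -0.3 -0.2] w 85.6 ff 0.0
cover_plate [([541.1, 312.0, 23.3], 0.8)]
cover_grip [([541.1, 310.0, 45.9], 0.56)]
pad []
cart_brass_center [([450.1, -323.5, 31.2], 0.65)]
cart_brass_fin [([437.4, -315.7, 43.1], 0.86), ([661.8, 34.2, 42.1], 0.29)]
cart_black_center [([596.3, -304.3, 30.9], 0.57), ([499.9, 533.8, 0.3], 0.24)]
cart_brass_center 0.88 ((449.03204345703125, -319.74517822265625), (43.83364486694336, 95.04867553710938), 70.0074462890625)
```

View pics/w5.png

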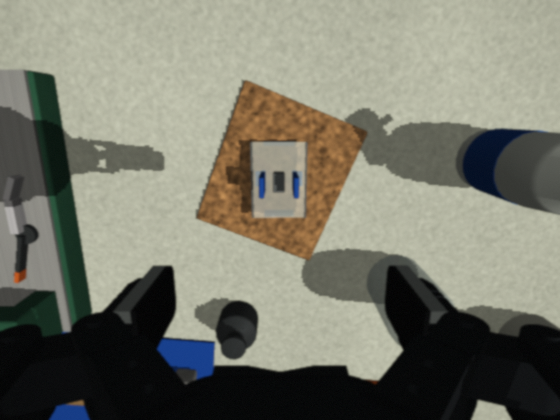

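Cover stands upright in the middle of the pad (278,180), nothing else disturbed. Now go above the brass cartridge (yaw ≈ -0.35).

```bash
python3 -m jog '[[[12,-44,3,0,0,0,1],[12,-44,3,0,0,0,1],[12,-44,3,0,0,0,1],[12,-44,3,0,0,0,1],[12,-44,3,0,0,0,1]]]' && python3 -m jog '[[[12,-44,3,0,0,0,1],[12,-44,3,0,0,0,1],[12,-44,3,0,0,0,1],[12,-44,3,0,0,0,1],[12,-44,3,0,0,0,1]]]' && python3 -m jog '[[[12,-44,3,0,0,0,1],[12,-44,3,0,0,0,1],[12,-44,3,0,0,0,1],[8,-42,3,0,0,0,1],[0,0,0,0,0,0.148,1]]]' && python3 -m jog '[[[0,0,0,0,0,0.148,1],[0,0,0,0,0,0.147,1],[0,0,0,0,0,0,1],[0,0,0,0,0,0,1],[0,0,0,0,0,0,1]]]'; python3 - <<'E'
from h import *
p,W=wrist(); st(); save(p,'w6.png'); spots(p,['cart_brass_center','cart_brass_fin'])
for q,z in [('cart_brass_center',26)]:
    for rr in bot.trace(q,p)[:1]:
        M=rr['region'].astype(np.uint8); ct=max(cv2.findContours(M,0,1)[0],key=cv2.contourArea).reshape(-1,2)
        print(q,rr['conf'],cv2.minAreaRect(ray(p,W,ct,z)[:,:2].astype(np.float32)))
hsv=cv2.cvtColor(p['img'],cv2.COLOR_RGB2HSV); m=cv2.inRange(hsv,(22,150,150),(35,255,255))
n,l,s,c=cv2.connectedComponentsWithStats(m)
for i in range(1,n):
    if s[i,4]>60:
        ct=cv2.findContours((l==i).astype(np.uint8),0,1)[0][0].reshape(-1,2)
        print(s[i],cv2.minAreaRect(ray(p,W,ct,62)[:,:2].astype(np.float32)))
E
```

```text
clock: 12.3
position: [0.503, 0.0848, 0.2946]
tool_rot: [-3.142, -0.0, -3.047]
force: [2.4, -1.1, -0.7]
grip_width: 0.0854
finger_force: 0.0
clock: 12.8
position: [0.464, -0.1398, 0.2798]
tool_rot: [-3.142, 0.0, -3.047]
force: [1.3, -0.1, -0.2]
grip_width: 0.0856
finger_force: 0.0
clock: 13.3
position: [0.4347, -0.3213, 0.2675]
tool_rot: [-3.139, -0.001, 3.083]
force: [-0.3, 1.3, -0.1]
grip_width: 0.0856
finger_force: 0.0
clock: 13.8
position: [0.4372, -0.3154, 0.2678]
tool_rot: [3.142, -0.0, 2.797]
force: [-0.1, 0.9, -0.2]
grip_width: 0.0858
finger_force: 0.0
t 13.85 pos [ 437.1 -315.5  267.9] rot [3.142 0.    2.796] F [-0.5 -0.5 -0. ] w 85.1 ff 0.0
cart_brass_center [([454.3, -323.8, 33.2], 0.64), ([616.0, -482.4, -0.1], 0.3)]
cart_brass_fin [([440.3, -319.8, 43.8], 0.77)]
cart_brass_center 0.6 ((449.2151184082031, -323.009765625), (40.01471710205078, 93.34085845947266), 68.16744232177734)
[270 180  18  51 742] ((438.8927917480469, -318.1427307128906), (12.42452621459961, 41.95183181762695), 67.88375854492188)
```

View pics/w6.png

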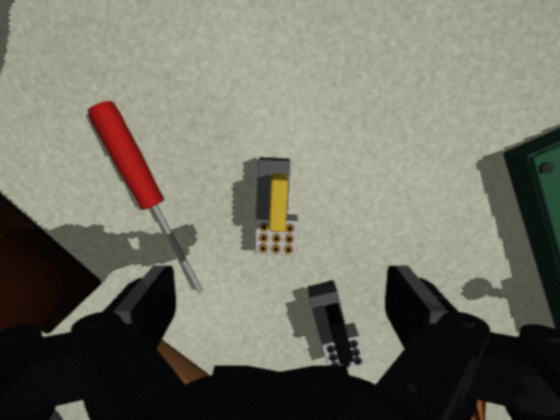

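Yellow fin at (279,203), square in view, black cartridge at (335,320) clear, awl clear. Grasp the fin, gripping 49 mm up so the tips clear the body.

```bash
python3 -m jog '[[[0,0,0,0,0,0.038,1],[-2.6,-1.7,45,0,0,0,1],[0,0,45,0,0,0,1],[0,0,45,0,0,0,1],[0,0,30,0,0,0,1]]]' && python3 -m jog '[[[0,0,0,0,0,0,0.5],[0,0,0,0,0,0,0.3],[0,0,0,0,0,0,0.1],[0,0,0,0,0,0,0],[0,0,0,0,0,0,0]]]' 60 && python3 -m jog '[[[0,0,0,0,0,0,0],[0,0,-3,0,0,0,0],[0,0,-7,0,0,0,0],[0,0,0,0,0,0,0]]]'
```

```text
clock: 14.5
position: [0.4382, -0.3175, 0.1003]
tool_rot: [3.141, -0.002, 2.756]
force: [0.9, -0.9, 0.4]
grip_width: 0.0851
finger_force: 0.0
clock: 15.0
position: [0.4395, -0.3182, 0.1042]
tool_rot: [-3.141, 0.002, 2.755]
force: [-6.9, 5.8, 42.0]
grip_width: 0.013
finger_force: 59.0
clock: 15.4
position: [0.4392, -0.3182, 0.114]
tool_rot: [-3.141, 0.001, 2.755]
force: [-0.3, -0.4, -1.7]
grip_width: 0.0131
finger_force: 58.6
```

```bash
python3 -m jog '[[[0,0,-15,0,0,0,0],[0,0,-25,0,0,0,0],[0,0,-30,0,0,0,0],[0,0,-25,0,0,0,0],[3,15,-5,0,0,0,0]]]' && python3 -m jog '[[[7,34,0,0,0,0,0],[7,34,0,0,0,0,0],[7,34,0,0,0,0,0],[7,34,0,0,0,0,0],[7,34,0,0,0,0,0]]]' && python3 -m jog '[[[7,34,0,0,0,0,0],[7,34,0,0,0,0,0],[7,34,0,0,0,0,0],[7,34,0,0,0,0,0],[2,13,0,0,0,0,0]]]' && python3 -m jog '[[[0,0,0,0,0,-0.12,0],[0,0,0,0,0,-0.12,0],[0,0,0,0,0,-0.12,0],[0,0,0,0,0,-0.117,0],[0,0,0,0,0,0,0]]]' && python3 -m jog '[[[0,0,0,0,0,0,0],[0,0,0,0,0,0,0]]]'; python3 - <<'E'
from h import *
p,W=wrist(); st(); save(p,'w7.png'); spots(p,['cart_brass_center','cart_brass_fin','seat','channel_mouth'])
P=bot.grab_frame('top');spots(P,['cart_brass_center','cart_brass_fin','seat','channel_mouth','feed_lever_tip','cover_plate'])
P=bot.grab_frame('scene');spots(P,['cart_brass_center','cart_brass_fin','seat','channel_mouth','feed_lever_tip','cover_plate'])
E
```

```text
clock: 15.9
position: [0.4419, -0.305, 0.2165]
tool_rot: [-3.14, 0.004, 2.752]
force: [0.8, -0.0, -2.6]
grip_width: 0.0133
finger_force: 58.7
clock: 16.4
position: [0.4735, -0.1311, 0.2138]
tool_rot: [3.141, 0.001, 2.754]
force: [0.3, -0.1, -1.9]
grip_width: 0.0127
finger_force: 58.7
clock: 16.9
position: [0.5022, 0.0203, 0.2136]
tool_rot: [3.14, -0.0, 2.758]
force: [0.2, -0.4, -1.4]
grip_width: 0.0131
finger_force: 58.8
clock: 17.4
position: [0.5019, 0.0163, 0.2136]
tool_rot: [-3.142, 0.0, -3.05]
force: [-0.1, -0.1, -1.1]
grip_width: 0.013
finger_force: 58.8
clock: 17.6
position: [0.5019, 0.0167, 0.2131]
tool_rot: [-3.141, 0.0, -3.055]
force: [-0.3, -0.5, -1.8]
grip_width: 0.0135
finger_force: 58.8
t 17.65 pos [501.9  16.8 213. ] rot [-3.141 -0.    -3.054] F [ 0.6 -0.  -1.9] w 13.3 ff 58.8
cart_brass_center []
cart_brass_fin [([502.7, 16.2, 154.0], 0.61)]
seat [([500.3, 16.6, 152.9], 0.65)]
channel_mouth []
cart_brass_center []
cart_brass_fin []
seat [([665.7, 36.9, 40.8], 0.57), ([345.9, 186.1, -2.6], 0.23)]
channel_mouth [([408.1, -436.3, 1.3], 0.59)]
feed_lever_tip [([608.9, -64.6, 138.5], 0.54)]
cover_plate [([542.8, 308.5, 21.0], 0.92), ([500.9, 531.1, 1.2], 0.39)]
cart_brass_center [([513.7, 15.3, 135.5], 0.71)]
cart_brass_fin [([502.7, 20.2, 152.7], 0.61)]
seat [([663.3, 33.2, 40.2], 0.95)]
channel_mouth [([573.0, 22.2, 37.1], 0.57), ([663.1, 32.0, 42.0], 0.46)]
feed_lever_tip [([612.8, -59.7, 135.1], 0.54)]
cover_plate [([547.9, 313.3, 20.4], 0.72), ([340.6, 183.7, 4.9], 0.18)]
```

View pics/w7.png

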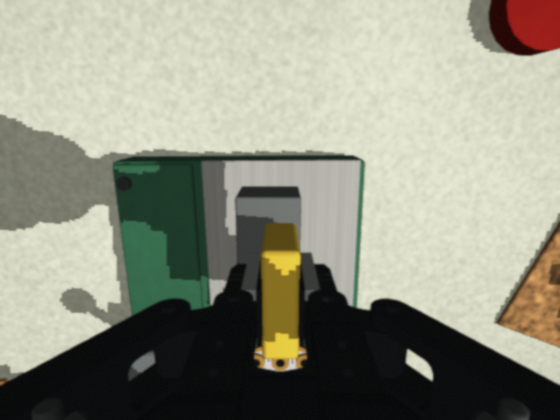

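Cartridge held straight, fin at column 281, above the open bed, nose towards the channel. Lower onto the bed.

```bash
python3 -m jog '[[[0,0,30,0,0,-0.003,0],[0,0,25,0,0,0,0],[0,0,9,0,0,0,0],[0,0,2,0,0,0,0],[0,0,0,0,0,0,0]]]' && python3 -m jog '[[[0,0,1,0,0,0,0],[0,0,1,0,0,0,0],[0,0,0,0,0,0,0]]]'&& python3 -m jog '[[[0,0,1,0,0,0,0],[0,0,0,0,0,0,0]]]'
```

```text
clock: 19.05
position: [0.5022, 0.0168, 0.1474]
tool_rot: [-3.142, 0.0, -3.049]
force: [-0.0, -0.2, -1.1]
grip_width: 0.0133
finger_force: 58.7
clock: 19.35
position: [0.5021, 0.017, 0.1453]
tool_rot: [3.142, 0.001, -3.048]
force: [0.5, -0.5, -2.5]
grip_width: 0.0132
finger_force: 58.7
clock: 19.55
position: [0.502, 0.017, 0.1443]
tool_rot: [3.141, 0.0, -3.048]
force: [-1.2, 0.4, 7.2]
grip_width: 0.0131
finger_force: 59.9
```

```bash
python3 -m jog '[[[-5,0,-0.5,0,0,0.002,0],[-10,0,0,0,0,0,0],[-10,0,0,0,0,0,0],[-5,0,0,0,0,0,0],[0,0,0,0,0,0,0]]]' && python3 -m jog '[[[-8,0,0,0,0,0,0],[-8,0,0,0,0,0,0],[-4,0,0,0,0,0,0],[0,0,0,0,0,0,0]]]'
```

```text
clock: 20.05
position: [0.5327, 0.0197, 0.1443]
tool_rot: [-3.141, 0.001, -3.05]
force: [0.6, -0.3, 0.0]
grip_width: 0.0134
finger_force: 59.1
clock: 20.45
position: [0.552, 0.0215, 0.1443]
tool_rot: [-3.142, 0.0, -3.05]
force: [0.8, 1.3, -0.9]
grip_width: 0.0132
finger_force: 59.0
```

```bash
python3 -m jog '[[[-8,0,0,0,0,0,0],[-10,0,0,0,0,0,0],[-10,0,0,0,0,0,0],[-7,0,0,0,0,0,0],[0,0,0,0,0,0,0]]]' && python3 -m jog '[[[-8,0,0,0,0,0,0],[-10,0,0,0,0,0,0],[-10,0,0,0,0,0,0],[-7,0,0,0,0,0,0],[0,0,0,0,0,0,0]]]'
```

```text
clock: 20.95
position: [0.5874, 0.0248, 0.1443]
tool_rot: [-3.141, 0.001, -3.05]
force: [0.5, -0.2, 1.2]
grip_width: 0.0131
finger_force: 59.4
clock: 21.45
position: [0.6215, 0.027, 0.1444]
tool_rot: [-3.141, -0.001, -3.051]
force: [-0.4, -3.9, 2.5]
grip_width: 0.013
finger_force: 59.5
```

```bash
python3 -m jog '[[[-8,0,0,0,0,0,0],[-8,0,0,0,0,0,0],[-6,0,0,0,0,0,0],[0,0,0,0,0,0,0]]]' && python3 -m jog '[[[-3,0,0,0,0,0,0],[-2,0,0,0,0,0,0],[0,0,0,0,0,0,0]]]' && python3 -m jog '[[[-2,0,0,0,0,0,0],[0,0,0,0,0,0,0]]]'
```

```text
clock: 21.85
position: [0.6434, 0.0289, 0.1444]
tool_rot: [-3.141, -0.001, -3.051]
force: [-0.1, -3.3, 2.2]
grip_width: 0.013
finger_force: 59.6
clock: 22.15
position: [0.6474, 0.0292, 0.1445]
tool_rot: [-3.141, -0.002, -3.051]
force: [-8.7, -3.8, 8.8]
grip_width: 0.0131
finger_force: 60.6
clock: 22.35
position: [0.6493, 0.0294, 0.1445]
tool_rot: [-3.141, -0.002, -3.051]
force: [-10.1, -4.3, 10.1]
grip_width: 0.0134
finger_force: 60.6
```

```bash
python3 -m jog '[[[-1.5,0,0,0,0,0,0],[0,0,0,0,0,0,0]]]' && python3 -m jog '[[[-1.5,0,0,0,0,0,0],[0,0,0,0,0,0,0]]]'
```

```text
clock: 22.55
position: [0.6514, 0.0301, 0.1445]
tool_rot: [-3.141, -0.001, -3.051]
force: [-2.3, -2.2, 2.5]
grip_width: 0.0131
finger_force: 59.6
clock: 22.75
position: [0.6532, 0.0307, 0.1444]
tool_rot: [-3.142, -0.0, -3.051]
force: [-3.7, -1.8, 3.9]
grip_width: 0.0132
finger_force: 59.7
```

The force fell from 10 N to 2 N at about x 650: the catch clicked. Release and check.

```bash
python3 -m jog '[[[0,0,0,0,0,0,0.3],[0,0,0,0,0,0,0.6],[0,0,0,0,0,0,0.7],[0,0,0,0,0,0,0.7]]]' && python3 -m jog '[[[0,0,-20,0,0,0,0.7],[5,0,-30,0,0,0,0.7],[15,0,-40,0,0,0,0.7],[20,0,-30,0,0,0,0.7],[0,0,0,0,0,0,0.7]]]' && python3 -m jog '[[[0,0,0,0,0,0,0.7],[0,0,0,0,0,0,0.7]]]'; python3 - <<'E'
from h import *
p,W=wrist(); st(); save(p,'w8.png'); spots(p,['cart_brass_center','cart_brass_fin','seat','feed_lever_tip'])
hsv=cv2.cvtColor(p['img'],cv2.COLOR_RGB2HSV)
for nm,lo,hi,z in [('fin',(22,120,100),(35,255,255),102),('catch',(5,180,120),(18,255,255),52)]:
    n,l,s,c=cv2.connectedComponentsWithStats(cv2.inRange(hsv,lo,hi))
    for i in range(1,n):
        if s[i,4]>25 and c[i][1]<300:
            ct=cv2.findContours((l==i).astype(np.uint8),0,1)[0][0].reshape(-1,2)
            X=ray(p,W,ct,z); th=.091; d=X[:,:2]-[613.5,27.3]; f=d@np.array([[np.cos(th),-np.sin(th)],[np.sin(th),np.cos(th)]])
            print(nm,c[i].round(),'feeder x',f[:,0].min().round(1),f[:,0].max().round(1),'y',f[:,1].min().round(1),f[:,1].max().round(1))
E
```

```text
clock: 23.15
position: [0.6533, 0.0309, 0.1444]
tool_rot: [3.142, 0.0, -3.05]
force: [-0.0, 0.7, -0.2]
grip_width: 0.0596
finger_force: 0.0
clock: 23.65
position: [0.6132, 0.0267, 0.2686]
tool_rot: [3.141, 0.005, -3.051]
force: [0.9, -0.1, 0.6]
grip_width: 0.0598
finger_force: 0.0
clock: 23.85
position: [0.6135, 0.0273, 0.2636]
tool_rot: [3.142, -0.001, -3.05]
force: [-0.2, -0.2, -0.4]
grip_width: 0.0598
finger_force: 0.0
t 23.9 pos [613.5  27.3 263.3] rot [-3.141e+00 -1.000e-03 -3.050e+00] F [ 0.2  0.1 -0.5] w 59.9 ff 0.0
cart_brass_center [([669.1, 30.0, 71.8], 0.74)]
cart_brass_fin [([655.5, 28.7, 82.5], 0.87)]
seat [([664.3, 32.4, 40.5], 0.94)]
feed_lever_tip [([611.9, -61.6, 134.2], 0.6)]
fin [280. 268.] feeder x 7.8 60.9 y -7.8 6.8
catch [299. 260.] feeder x 46.4 57.5 y 14.2 18.5
```

View pics/w8.png

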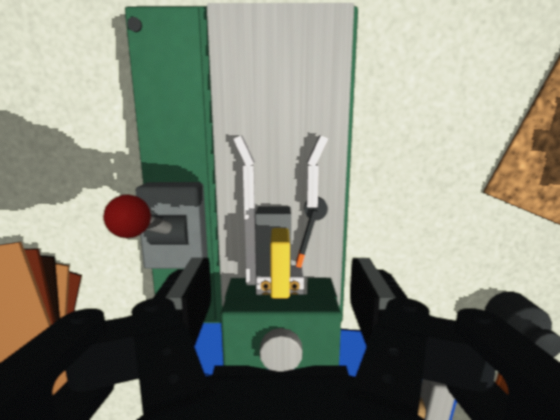

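Cartridge is home (fin end at (280,268), centre ≈ feeder x 51) and the orange catch end at (300,260) is back at rest behind the shoulder (y 14). Now the lever: closed fingers behind the red ball (127,216).

```bash
python3 -m jog '[[[12,-22,0,0,0,0,0],[13,-22,0,0,0,0,0],[12,-22,0,0,0,0,0],[13,-23,0,0,0,0,0],[0,0,0,0,0,0,0]]]' && python3 -m jog '[[[0,0,30,0,0,0,0],[0,0,30,0,0,0,0],[0,0,15,0,0,0,0],[0,0,0,0,0,0,0],[0,0,0,0,0,0,0]]]' && python3 -m jog '[[[-5,0,0,0,0,0,0],[-8,0,0,0,0,0,0],[-8,0,0,0,0,0,0],[-8,0,0,0,0,0,0],[-8,0,0,0,0,0,0]]]' && python3 -m jog '[[[-8,0,0,0,0,0,0],[-8,0,0,0,0,0,0],[0,0,0,0,0,0,0]]]'; python3 - <<'E'
from h import *
p=bot.grab_frame('scene'); st(); save(p,'s9.png'); spots(p,['feed_lever_tip'])
E
```

```text
clock: 24.6
position: [0.5705, -0.0696, 0.2643]
tool_rot: [-3.14, -0.001, -3.055]
force: [1.5, 0.7, -0.3]
grip_width: 0.0002
finger_force: 0.0
clock: 25.1
position: [0.5721, -0.0658, 0.1896]
tool_rot: [-3.142, -0.0, -3.05]
force: [-0.4, -0.2, 0.2]
grip_width: -0.0001
finger_force: 0.0
clock: 25.6
position: [0.6094, -0.0626, 0.1895]
tool_rot: [-3.142, 0.0, -3.05]
force: [-0.9, 0.1, 1.8]
grip_width: -0.0001
finger_force: 0.6
clock: 25.9
position: [0.6255, -0.061, 0.1892]
tool_rot: [-3.142, 0.0, -3.05]
force: [0.1, 0.4, 0.2]
grip_width: 0.0001
finger_force: 0.0
t 25.95 pos [624.9 -61.2 189.2] rot [-3.142 -0.    -3.05 ] F [-0.9  0.9  0.3] w -0.2 ff 0.0
feed_lever_tip [([648.8, -57.6, 142.3], 0.55)]
```

```bash
python3 -m jog '[[[-8,0,0,0,0,0,0],[-8,0,0,0,0,0,0],[-8,0,0,0,0,0,0],[-3,0,0,0,0,0,0],[0,0,0,0,0,0,0]]]' && python3 -m jog '[[[-2,0,0,0,0,0,0],[-1,0,0,0,0,0,0],[0,0,0,0,0,0,0]]]' && python3 -m jog '[[[-2,0,0,0,0,0,0],[0,0,0,0,0,0,0]]]'
```

```text
clock: 26.5
position: [0.6519, -0.0587, 0.1892]
tool_rot: [-3.141, 0.0, -3.05]
force: [0.0, -0.5, 0.1]
grip_width: -0.0004
finger_force: 0.0
clock: 26.8
position: [0.6544, -0.0585, 0.1894]
tool_rot: [-3.142, -0.0, -3.05]
force: [-0.6, -0.2, -0.3]
grip_width: -0.0005
finger_force: 0.1
clock: 27.0
position: [0.6565, -0.0583, 0.1894]
tool_rot: [-3.142, 0.0, -3.05]
force: [-0.4, 0.7, -0.9]
grip_width: -0.0001
finger_force: 0.2
```

```bash
python3 -m jog '[[[-2,0,0,0,0,0,0],[0,0,0,0,0,0,0]]]' && python3 -m jog '[[[-2,0,0,0,0,0,0],[0,0,0,0,0,0,0]]]'
```

```text
clock: 27.2
position: [0.6573, -0.0583, 0.1891]
tool_rot: [3.141, -0.003, -3.051]
force: [-11.6, -0.2, 5.4]
grip_width: 0.0001
finger_force: 5.6
clock: 27.4
position: [0.6579, -0.0584, 0.189]
tool_rot: [3.141, -0.007, -3.051]
force: [-23.0, 0.4, 13.8]
grip_width: -0.0001
finger_force: 11.7
```

At the end stop (23 N). Back off, rise and check everything.

```bash
python3 -m jog '[[[5,0,0,0,0,0,0],[20,0,0,0,0,0,0],[20,0,-10,0,0,0,0.2],[10,0,-40,0,0,0,0.5],[10,0,-40,0,0,0,0.5]]]' && python3 -m jog '[[[30,0,-30,0,0,0,0.5],[30,0,-10,0,0,0,0.5],[0,0,0,0,0,0,0.5],[0,0,0,0,0,0,0.5]]]'; python3 - <<'E'
from h import *
p,W=wrist(); st(); save(p,'w10.png'); spots(p,['feed_lever_tip','cart_brass_center','cart_brass_fin'])
for c in ['scene','top']:
    q=bot.grab_frame(c); spots(q,['feed_lever_tip','cart_brass_fin','cover_plate','cart_black_center'])
E
```

```text
clock: 27.9
position: [0.5949, -0.0639, 0.2802]
tool_rot: [3.142, -0.001, -3.051]
force: [1.2, -0.3, 2.1]
grip_width: 0.0419
finger_force: 0.0
clock: 28.3
position: [0.5361, -0.0692, 0.3201]
tool_rot: [3.141, 0.002, -3.05]
force: [0.8, -0.2, -0.3]
grip_width: 0.0427
finger_force: 0.0
t 28.35 pos [536.4 -69.1 319.5] rot [ 3.142e+00  1.000e-03 -3.050e+00] F [-0.2 -0.  -0. ] w 42.7 ff 0.0
feed_lever_tip []
cart_brass_center []
cart_brass_fin []
feed_lever_tip [([679.7, -53.6, 131.6], 0.56)]
cart_brass_fin [([651.4, 35.2, 82.9], 0.6)]
cover_plate [([547.2, 313.1, 21.1], 0.7), ([547.3, 314.3, 1.0], 0.56)]
cart_black_center [([592.4, -311.2, 27.5], 0.9), ([341.7, 186.0, 3.6], 0.23)]
feed_lever_tip []
cart_brass_fin [([652.1, 29.8, 83.8], 0.51)]
cover_plate [([545.3, 308.6, 25.1], 0.69)]
cart_black_center [([596.0, -308.7, 31.5], 0.74)]
```

View pics/w10.png

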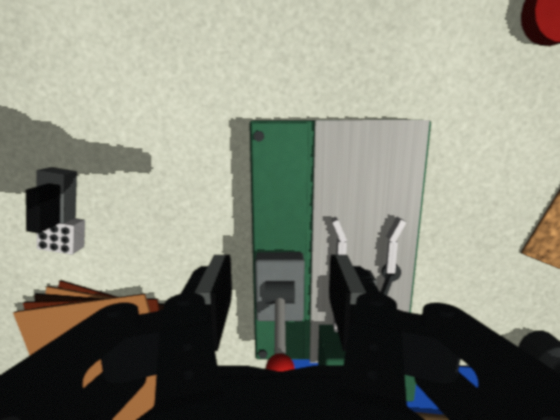

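The lever (ball at (281,362)) lies fully over towards the head, with its ball at (680,-54,132), which matches the end stop. The cover is on the pad, the cartridge is home and the robot is clear, so I'm handing in.

```bash
python3 -c "
from workcell import bot; print(bot.job_done())"
```

```text
the job is handed in; nothing more can be done
None
```

The job is handed in at about 28.5 s: the cover stands upright on the cork pad, the brass cartridge is latched home in the channel, the red feed lever is at its end stop, and the gripper is open and clear; the one blemish is a brief 42 N wrist reading while the fingers closed on the cartridge's fin.

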